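# Set up the kitchen sharpening base

## Robot

A 6-joint arm with a two-finger parallel gripper is mounted at the origin on the work surface. World frame = base frame: x ahead of the robot, y to its left, z up, the work surface at z = 0. Lengths are in m, angles in rad, forces in N, time in s.
With the tool pointing down it reaches from about 0.325 to 0.925 m from the base axis. Payload 3.1 kg.
Tool frame: the origin (TCP) lies midway between the tips of the shut fingers; the grasp point (between the pads) lies behind it (bot.hold_point_z is the z of the grasp point in the tool frame, in m); z points along the fingers, y is the line along which they close (so a half turn about z gives the same grasp; the last joint's range is limited). The gripper opens to 85 mm and grips with 20 to 120 N. Pads are 22 mm wide; open, the fingers measure 114 mm over their backs; the gripper's body (76 mm by 85 mm) begins 54 mm behind the grasp point. The pads swing forward as they close: fully open they stand 13 mm farther back than shut.
Start: joints at [-1.355, 0.217, 1.613, -0, 1.311, -0.112], TCP at [0.201, -0.592, 0.231] pointing down, gripper open.
Joint ranges: [-2.75, 2.75], [-0.78, 2.1], [0.31, 2.55], [-1.13, 4.27], [0.13, 2.63], [-2.58, 2.58]. Speed limits (rad/s): [2.79, 2.79, 3.14, 3.14, 3.14, 3.14].

## Interface

Orientations are given as a unit quaternion [w, x, y, z].
In Python, from bench import bot, cams gives the robot as it stands. The module is installed in compiled form; this text tells all that it offers. Calls block until the motion is done:
- bot.movep(position, orientation): joint-space move of the TCP to a pose.
- bot.move_l(position, attitude=None, speed=0.15, force_limit=None): straight line of the TCP; attitude=None keeps the orientation; speed is the mean speed in m/s. With force_limit (N) it stops when the force on the tool has changed by that much, and returns True; else False.
- bot.movej(angles): joint-space move.
- bot.set_gripper(opening, newtons=None): opening from 0.0 (shut) to 1.0 (fully open); newtons is the grip in N (None keeps the last); returns when the fingers have stopped.
- bot.wait(seconds).
- bot.inverse_kinematics(position, orientation): joint angles nearest the present ones, or None.
- cams.snapshot(name): name is "side" or "top" or "wrist"; returns a dict with "pixels" (384x512x3 uint8, red, green, blue), "fx", "fy", "cx", "cy" (pixels), "cam_to_world" (4x4, takes a point from camera to world coordinates). Camera axes: x right, y down, z forward; pixel columns grow to the right and rows downward; lengths in m; the calibration is good to about 2 mm. A picture is of the moment at which its call begins. There is no depth.
A pose or a line that the arm cannot do raises bot.Unreachable and nothing moves.
- bot.hand_in(): hands the job in; it is judged then, once.
Readings, each from a call of its own:
- bot.current_time_s(): time.
- bot.current_qpos(): joint angles.
- bot.current_qvel(): joint speeds.
- bot.current_joint_efforts(): joint torques, N m.
- bot.current_tool_pos(): TCP position.
- bot.current_orientation(): TCP orientation.
- bot.current_ft_force(): force on the tool from outside, world axes, zero at the start.
- bot.current_wrist_torque(): the same for the moment, N m.
- bot.current_finger_gap(): opening from 0.0 (shut) to 1.0 (fully open).
- bot.current_finger_force(): force on a finger pad.
Only numpy, scipy, OpenCV 4.12 (cv2) and the standard library are available. Lean on these libraries where they do the work, as an engineer would, in place of code of your own. Each camera call takes 0.05 s, during which the arm holds its last target. There are 200 camera calls.

## Task

Set up the sharpening base: the large sharpening stone is standing on its narrow edge, so first lay it down flat on the counter and let go, then take it again and seat it fully home, flat and square, in the pocket of the wooden base. Also take the honing rod out of its stand and push it upright, all the way down, into the round socket at the end of the base. Leave everything else on the counter where it is.

Things in the scene. Friction and masses are not known exactly. Their poses are not given: they have to be found in the camera images.
- stone: the large sharpening stone, a plain grey block 28 x 130 x 50 mm (all sizes here in mm) (its own x = thickness, y = length, z = width), about 0.4 kg. Origin at the centre of the block. At the start it stands on a long narrow edge, 50 tall, z up; lying flat, its x is vertical (either face may be up) and its centre is 14 above what it lies on.
- base: wooden sharpening base, fixed to the counter; 74 wide (x), 188 long (y). Origin under the middle of it, on the counter. From y = -94 to +60 it is a tray 19 high with the stone's pocket; from y = +60 to +94 a block 46 high across its whole width with the rod's socket.
- pocket (a point): centre of the pocket's floor, 10 above the counter; axes as the base. The pocket is 54 (x) by 134 (y), 9 deep, with walls 10 thick, so a seated stone stands 19 proud of them; its centre is then 14 above this point.
- socket (a point): centre of the socket's mouth, in the top of the end block, 46 above the counter. Round hole 13 in diameter, 36 deep, straight down, with a 2 chamfer; axes as the base.
- rod: honing rod, 150 long, standing upright in the stand: a white ceramic shaft 10 in diameter and 105 long below, with a wooden grip 16 in diameter and 45 long on top. Origin at the centre of its lower end, z along the rod towards the grip. About 60 g.
- stand: white ceramic rod stand, fixed, 60 x 60 x 40 high, with one hole 12 in diameter and 30 deep in the middle of its top. Origin under its centre.
- dresser: small dressing block of the same grey stone, 40 x 70 x 20, lying flat near the middle; a bystander, origin under its centre
- mug: white mug, 76 across, 85 tall, bystander; origin under its centre
- spray: spray can, 56 across, 190 tall, bystander; origin under its centre
- soap: pump soap bottle, 72 across, 177 tall, bystander; origin under its centre
- carton: cardboard carton 90 x 150 x 55, bystander; origin under its centre
- spatula: spatula with a steel blade and wooden handle, lying on the counter, bystander
- jar: amber jar with steel cap, 70 across, 100 tall, bystander; origin under its centre

How it is judged:
On the way:
1. the stone lies flat on the counter, let go (angle between the x axis of stone and the z axis of base, either way round below 0.08 rad and height (world z) of stone below 0.017 m and contact force between stone and the fingers below 0.05 N), for 0.2 s.
At the end, for the whole second after the job is handed in: Stone in the pocket: centre within 4 mm in x and y, at most 2.5 mm above its seated height, flat within 0.05 rad, square to the base within 0.06 rad. Rod in the socket: lower end within 5 mm of its axis, at least 32 mm below the mouth, upright within 0.13 rad. Both at rest (x of stone in the frame of pocket between -0.004 and 0.004 m and y of stone in the frame of pocket between -0.004 and 0.004 m and z of stone in the frame of pocket below 0.0165 m and angle between the x axis of stone and the z axis of base, either way round below 0.05 rad and angle between the y axis of stone and the y axis of base, either way round below 0.06 rad and horizontal distance between rod and socket below 0.005 m and z of rod in the frame of socket below -0.032 m and angle between rod's own z axis and vertical below 0.13 rad and linear speed of each of stone, rod below 0.02 m/s); the robot touches nothing.
It fails at once if a bystander is shifted by more than 30 mm or knocked over (distance of any of dresser, mug, spray, soap, carton, spatula, jar from where it was at the start of the episode above 0.03 m or angle between any of mug, spray, soap, jar's own z axis and vertical above 0.5 rad).
It also fails if it takes over 66 s, if anything falls off the work surface, if the arm or the gripper's body presses on something with over 40 N, if the wrist force passes 120 N, or if a joint passes its speed limit or range.

## Working session

There is one attempt and no reset: what is moved stays moved. The work goes in short steps, each a Python script; the robot and the scene stay as the last script left them, time stands still between calls to the robot, and variables do not carry over. Pictures are saved under pics/ and viewed, at most 10 in all, crops included, and the job is handed in when it is done.

```bash
mkdir -p pics
python3 - <<'E'
from bench import bot,cams
import cv2,numpy as np
for n in ("top","side"):
    s=cams.snapshot(n); cv2.imwrite(f"pics/{n}0.png",cv2.resize(s["pixels"][:,:,::-1],(800,600),interpolation=cv2.INTER_CUBIC))
    np.savez(f"pics/{n}0.npz",**s)
    print(n,s["fx"],s["cx"],s["cy"],np.round(s["cam_to_world"],3).tolist())
print(bot.hold_point_z,bot.current_orientation(),bot.current_time_s())
E
```

```text
top 406.73134208148997 256.8820492516783 188.91810881426179 [[0.019, -0.986, 0.167, 0.398], [-1.0, -0.022, -0.014, 0.02], [0.017, -0.167, -0.986, 1.316], [0.0, 0.0, 0.0, 1.0]]
side 456.42912419773137 252.24089458573545 191.2866601944732 [[-0.946, -0.209, 0.248, 0.288], [-0.324, 0.58, -0.747, 0.959], [0.013, -0.787, -0.617, 0.843], [0.0, 0.0, 0.0, 1.0]]
-0.0187 [-1.08913644e-03  9.86597800e-01  1.63167378e-01 -3.92255067e-05] 0.1
```

View pics/top0.png

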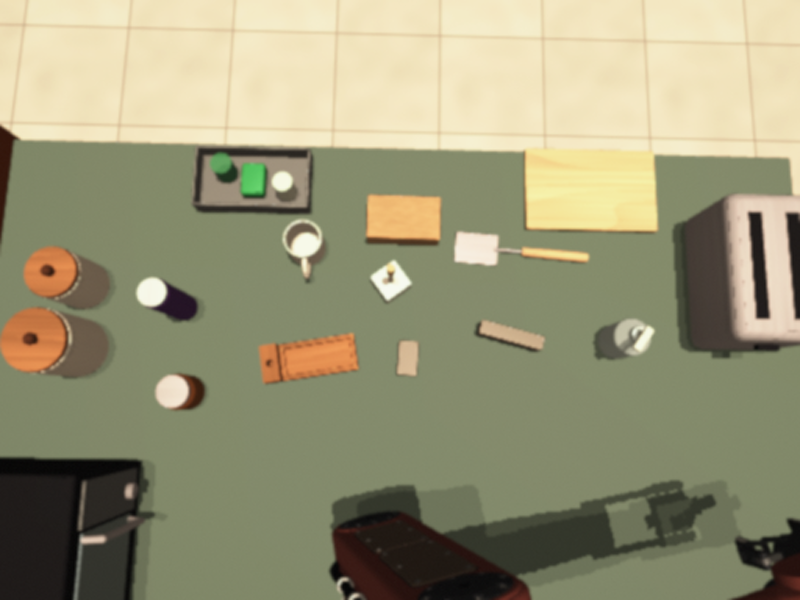

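View pics/side0.png

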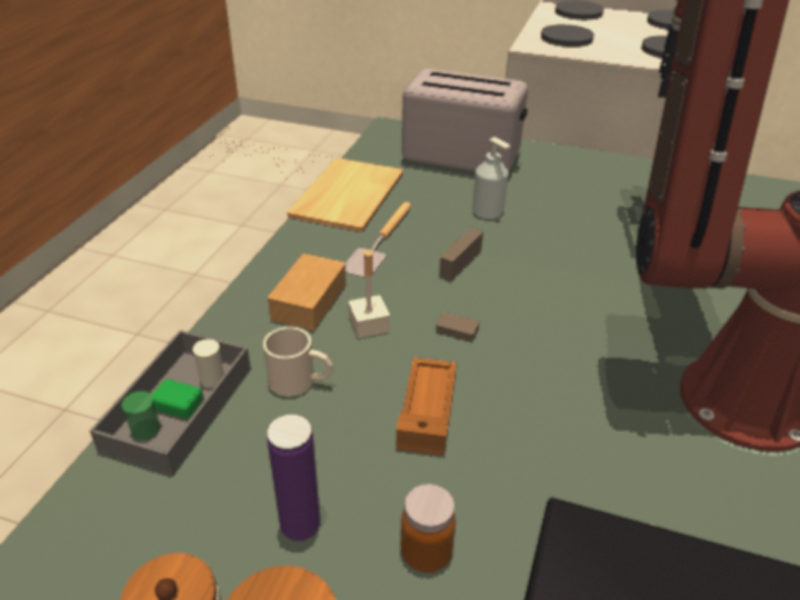

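Top view (800×600): stone at about (511,335), base about (308,358) with its end block at the left (socket ~(269,363)), dresser (407,358), rod/stand (391,280), mug (302,242). The side view agrees, with the stone standing on edge. Next I turn these into coarse world positions.

```bash
cat > h.py <<'E'
import numpy as np,cv2
from bench import bot,cams
from scipy.spatial.transform import Rotation as R
def ray(s,uv,z):
    "pixel(s) (original resolution) -> world points on plane z"
    uv=np.atleast_2d(np.asarray(uv,float)); M=np.asarray(s["cam_to_world"])
    d=np.c_[(uv[:,0]-s["cx"])/s["fx"],(uv[:,1]-s["cy"])/s["fy"],np.ones(len(uv))]@M[:3,:3].T
    return M[:3,3]+d*((z-M[2,3])/d[:,2])[:,None]
def q(yaw,tilt=0,axis=None):
    "tool down, its y (closing line) at world angle yaw+90deg; optional extra world rotation"
    r=R.from_euler('z',yaw)*R.from_euler('x',np.pi)
    if axis is not None: r=R.from_rotvec(np.asarray(axis)*tilt)*r
    x=r.as_quat(); return [x[3],x[0],x[1],x[2]]
def snap(n,f,big=False):
    s=cams.snapshot(n); im=s["pixels"][:,:,::-1]
    cv2.imwrite(f"pics/{f}.png",cv2.resize(im,(800,600),interpolation=cv2.INTER_CUBIC) if big else im); np.savez(f"pics/{f}.npz",**s); return s
E
python3 - <<'E'
from h import *
s=dict(np.load("pics/top0.npz"))
for n,p,z in [("stoneA",(480,328),.05),("stoneB",(544,342),.05),("stone",(511,333),.05),("base far",(357,356),.019),("socket",(269,363),.046),("rodtop",(391,267),.16),("stand",(391,281),.04),("dresser",(407,358),.02),("mug",(302,240),.085),("spatula",(490,250),0)]:
    print(n,np.round(ray(s,np.array(p)*.64,z)[0],3))
w=cams.snapshot("wrist"); T=np.eye(4); o=bot.current_orientation()
T[:3,:3]=R.from_quat([o[1],o[2],o[3],o[0]]).as_matrix(); T[:3,3]=bot.current_tool_pos()
print(w["fx"],w["fy"],w["cx"],w["cy"]); print(np.round(np.linalg.inv(T)@w["cam_to_world"],3)); print(bot.current_tool_pos())
E
```

```text
stoneA [ 0.55  -0.157  0.05 ]
stoneB [ 0.524 -0.285  0.05 ]
stone [ 0.541 -0.219  0.05 ]
base far [0.491 0.089 0.019]
socket [0.472 0.262 0.046]
rodtop [0.647 0.024 0.16 ]
stand [0.644 0.024 0.04 ]
dresser [ 0.489 -0.012  0.02 ]
mug [0.714 0.202 0.085]
spatula [ 0.723 -0.186  0.   ]
346.1961962924866 346.1961962924866 258.0549134166231 190.288294589131
[[-0.    -0.965 -0.262  0.066]
 [ 1.    -0.    -0.001 -0.   ]
 [ 0.001 -0.262  0.965 -0.141]
 [ 0.     0.     0.     1.   ]]
[ 0.20109352 -0.59111648  0.23026267]
```

Run:
```python
from h import *
for n,p in [("stone",(.535,-.18,.25)),("stand",(.645,.06,.25)),("base",(.485,.21,.25))]:
    bot.movep(p,q(1.6)); bot.wait(.2); snap("wrist","w_"+n)
print(bot.current_time_s(),bot.current_qpos())
m=np.hstack([cv2.resize(cv2.imread(f"pics/w_{n}.png"),(400,300)) for n in("stone","stand")])
m=np.vstack([m,np.hstack([cv2.resize(cv2.imread("pics/w_base.png"),(400,300)),np.zeros((300,400,3),np.uint8)])])
cv2.imwrite("pics/m1.png",m)
```

```text
4.7333 [ 2.73775583e-01 -3.94528678e-03  1.81901832e+00 -2.08297222e-04
  1.32650732e+00  2.46483718e-01]
```

View pics/m1.png

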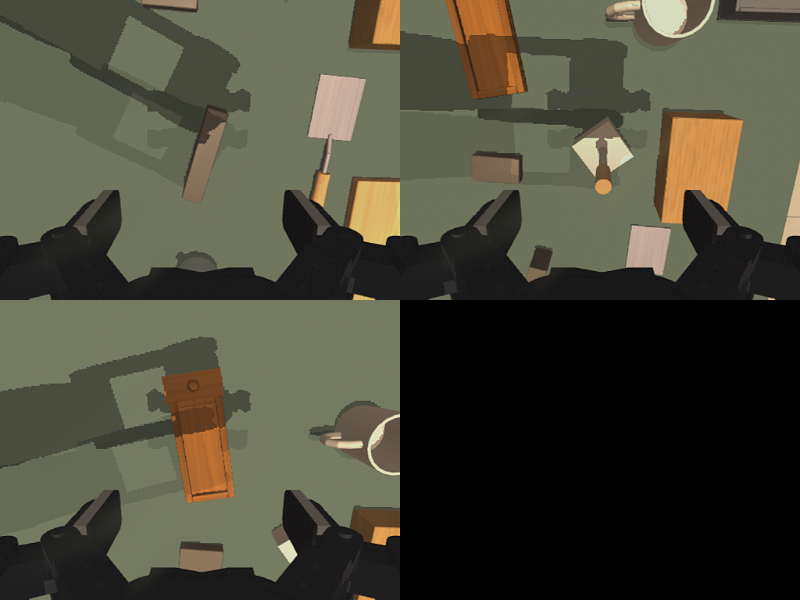

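Montage: stone upper-left cell ~(205,155) with its long axis nearly vertical in the image; rod top (603,186) above the stand at (603,150); base in the lower cell, end block top ~(193,385) with the socket and tray running to (210,500).

Run:
```python
from h import *
def mask(f,fn,near):
    s=dict(np.load(f"pics/{f}.npz")); im=cv2.medianBlur(s["pixels"],3).astype(int); m=fn(im).astype(np.uint8)
    n,l,st,c=cv2.connectedComponentsWithStats(m,connectivity=4); k=l[near[1],near[0]]; return s,(l==k).astype(np.uint8),st[k]
s,m,st=mask("w_stone",lambda i:i[...,0]>i[...,1]+3,(int(200*1.28),int(165*1.28)))
print(st); c=cv2.findContours(m,0,1)[0][0][:,0]
r=cv2.minAreaRect(ray(s,c,.05)[:,:2].astype(np.float32)*1000); print("stone",r, np.round(cv2.boxPoints(r)))
s,m,st=mask("w_base",lambda i:i[...,0]>i[...,1]*1.25,(int(210*1.28),int(140*1.28)))
print(st); c=cv2.findContours(m,0,1)[0][0]; h=cv2.approxPolyDP(cv2.convexHull(c),3,True)[:,0]
print("base hull px",h.tolist())
a=s["pixels"][70:270,190:320,::-1]; a=cv2.resize(a,None,fx=3,fy=3,interpolation=cv2.INTER_CUBIC)
t=np.load("pics/w_stand.npz")["pixels"][140:260,210:320,::-1]; t=cv2.resize(t,None,fx=3.5,fy=3.5,interpolation=cv2.INTER_CUBIC)
o=np.zeros((600,a.shape[1]+t.shape[1],3),np.uint8); o[:,:a.shape[1]]=a; o[:t.shape[0],a.shape[1]:]=t; cv2.imwrite("pics/m2.png",o)
```

```text
[ 233  134   60  127 3526]
stone ((538.7109375, -217.5994873046875), (133.72079467773438, 30.55715560913086), 75.60255432128906) [[ 507. -279.]
 [ 537. -286.]
 [ 570. -157.]
 [ 541. -149.]]
[  207    86    93   174 11245]
base hull px [[281, 86], [299, 251], [240, 259], [207, 99]]
```

View pics/m2.png

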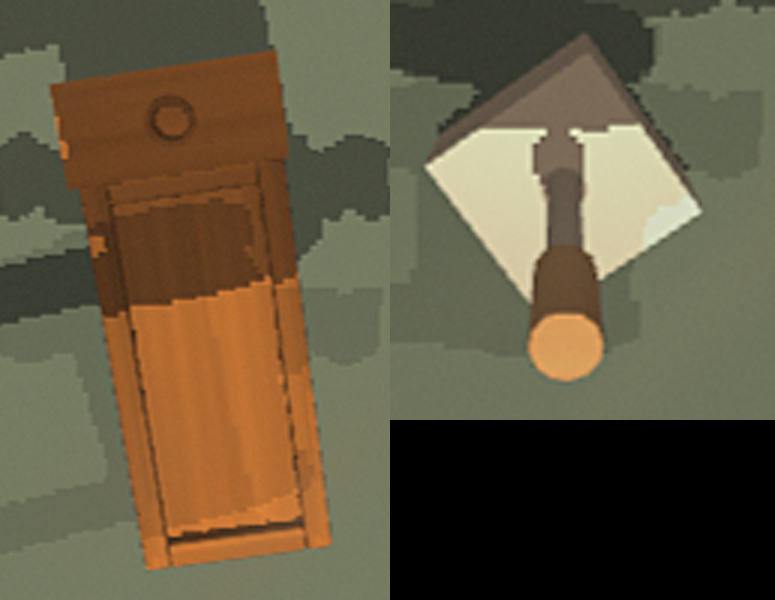

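The crop shows the socket at crop (172,118), the pocket clearly outlined, and the rod top disc at (566,346). Now compute base and rod poses, then tip the stone with a slow push away from the robot.

Run:
```python
from h import *
s=dict(np.load("pics/w_base.npz"))
B=ray(s,[[281,86],[207,99]],.046)[:,:2]; F=ray(s,[[299,251],[240,259]],.019)[:,:2]
S=ray(s,[[247,109]],.046)[0,:2]
d=B.mean(0)-F.mean(0); L=np.linalg.norm(d); u=d/L
print("widths",np.linalg.norm(B[0]-B[1]),np.linalg.norm(F[0]-F[1]),"L",L,"yaw",np.arctan2(u[1],u[0]))
w=F[0]-F[1];w2=B[0]-B[1]; print("yaw from ends",np.arctan2(w[0],-w[1])-0,np.arctan2(w2[0],-w2[1]))
c=(B.mean(0)+F.mean(0))/2; print("centre",c,"pocket",c-.017*u,"socket pred",c+.077*u,"meas",S)
print("inner pocket corners z.019", ray(s,[[190+(135+.5)/3-.5,70+540/3],[190+302/3,70+522/3]],.010)[:,:2])
t=dict(np.load("pics/w_stand.npz")); print("rod top",ray(t,[[260.1,238.6]],.16))
cor=np.array([[585-390,34],[426-390,166],[700-390,211]])/3.5+[210,140]; P=ray(t,cor,.04)[:,:2]; print("stand from 2 opp corners",(P[1]+P[2])/2,np.linalg.norm(P[1]-P[2]))
# topple
c0=np.array([.5387,-.2176]); a=np.deg2rad(75.6); n=np.array([np.sin(a),-np.cos(a)])
at=lambda k,z:[*(c0+k*n),z]
bot.set_gripper(0.0)
bot.movep(at(-.045,.12),q(a)); bot.move_l(at(-.045,.041),speed=.1)
print("hit",bot.move_l(at(-.026,.041),speed=.04,force_limit=1.0),bot.current_tool_pos())
bot.move_l(at(.000,.048),speed=.04); print(bot.current_ft_force()); bot.move_l(at(.014,.050),speed=.06); bot.wait(.3)
bot.move_l(at(-.01,.12),speed=.2)
bot.movep([c0[0]+.04*n[0],c0[1]+.04*n[1]+.04,.22],q(1.6)); bot.wait(.2); snap("wrist","w_flat",True); print(bot.current_time_s())
```

```text
widths 0.07222123623855989 0.06999436014231217 L 0.18546906523819814 yaw 1.7440033899264664
yaw from ends 1.7445714950950326 1.764974630888501
centre [0.4866386  0.18705539] pocket [0.48956842 0.17030976] socket pred [0.47336824 0.26290325] meas [0.47398966 0.26307449]
inner pocket corners z.019 [[0.46121838 0.09681481]
 [0.52790667 0.10637403]]
rod top [[0.64706065 0.0256017  0.16      ]]
stand from 2 opp corners [0.6473212 0.025109 ] 0.08386223713783666
hit True [ 0.51402136 -0.21142821  0.04125068]
[ 0.31455042 -0.05767902  0.0712551 ]
11.3667
```

View pics/w_flat.png

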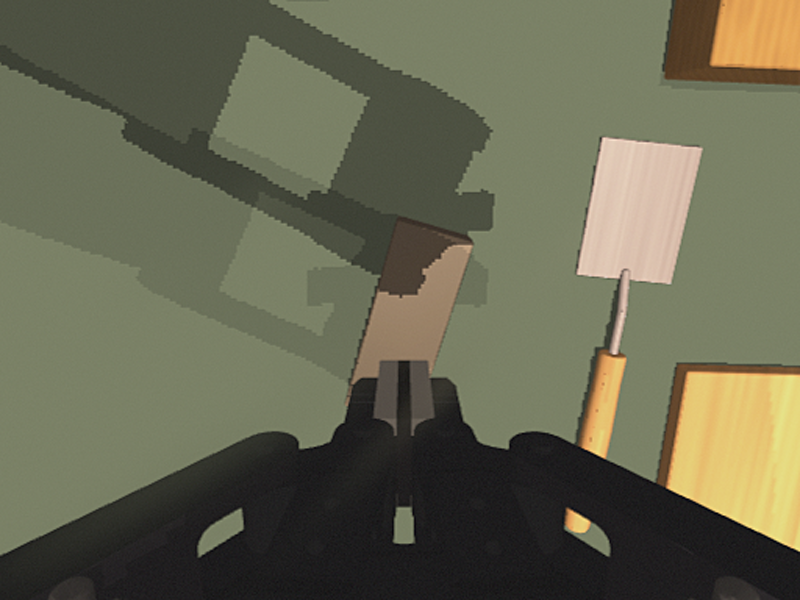

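The stone now lies flat, wide face up, at about (410,320) in the picture, partly hidden by the shut fingers. Open, look again from a shifted pose, then grasp.

```bash
cat >> h.py <<'E'
def comp(s,fn,near):
    im=cv2.medianBlur(s["pixels"],3).astype(int); n,l,st,c=cv2.connectedComponentsWithStats(fn(im).astype(np.uint8),connectivity=4)
    k=l[near[1],near[0]]; return cv2.findContours((l==k).astype(np.uint8),0,1)[0][0][:,0]
E
python3 - <<'E'
from h import *
bot.set_gripper(1.0)
bot.movep([.577,-.17,.25],q(1.6)); bot.wait(.2); s=snap("wrist","w_flat2")
M=s["cam_to_world"]; p=np.linalg.inv(M)@[.577,-.227,.028,1]; uv=(int(s["fx"]*p[0]/p[2]+s["cx"]),int(s["fy"]*p[1]/p[2]+s["cy"])); print(uv)
c=comp(s,lambda i:i[...,0]>i[...,1]+3,uv)
print("stone",cv2.minAreaRect(ray(s,c,.028)[:,:2].astype(np.float32)*1000))
h=cv2.approxPolyDP(cv2.convexHull(c),3,True)[:,0]; print(h.tolist(),np.round(ray(s,h,.028)[:,:2],4).tolist())
E
```

```text
(257, 212)
stone ((577.607666015625, -227.58070373535156), (132.62820434570312, 52.324989318847656), 75.08875274658203)
[[254, 150], [291, 160], [296, 167], [263, 269], [223, 259]] [[0.5713, -0.1583], [0.6108, -0.1678], [0.6165, -0.1752], [0.5853, -0.2961], [0.539, -0.2848]]
```

Run:
```python
from h import *
c=[.578,-.228]; y=1.311
bot.movep([*c,.10],q(y)); print("touch",bot.move_l([*c,.010],speed=.08,force_limit=8),bot.current_tool_pos())
bot.set_gripper(0.0,90); print("gap",bot.current_finger_gap(),bot.current_finger_force())
bot.move_l([*c,.22],speed=.2); print("gap",bot.current_finger_gap(),"F",bot.current_ft_force())
bot.movep([.490,.1704,.22],q(1.745)); bot.move_l([.490,.1704,.050],speed=.12); bot.wait(.2)
s=snap("wrist","w_hov",True); print(bot.current_tool_pos(),bot.current_time_s(),bot.current_ft_force())
```

```text
touch False [ 0.57864705 -0.22834808  0.01075941]
gap 0.561906053778892 96.68299913406372
gap 0.5587542348696194 F [-0.45725155  0.43058023 -3.5083606 ]
[0.49037733 0.17048626 0.05052415] 19.5833 [ 1.32080533  0.11773751 -3.86282506]
```

View pics/w_hov.png

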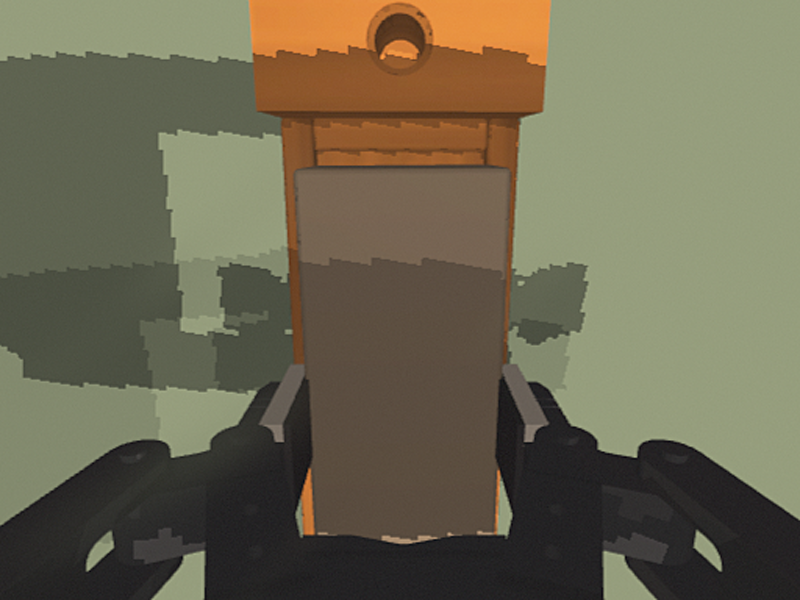

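The stone is held straight above the tray: its far top edge runs (297,170)–(509,168), socket mouth at (401,38), block top front edge at row 111. Check the lateral and lengthwise offset numerically.

Run:
```python
from h import *
s=dict(np.load("pics/w_hov.npz")); k=.64
a=1.745; u=np.array([np.cos(a),np.sin(a)]); v=np.array([u[1],-u[0]]); t=np.array([.49038,.17049])
def loc(p,z):
    w=ray(s,np.array(p)*k,z)[:,:2]-t; return np.round(np.c_[w@v,w@u]*1000,1).tolist()
print("stone edge (x,y base, about TCP)",loc([[297,170],[509,168]],.0677))
print("socket",loc([[401,38]],.046),"block front top",loc([[257,110],[543,110]],.046),"block back?",loc([[250,0],[549,0]],.046))
print("tray outer",loc([[282,120],[520,120],[300,365],[504,365]],.019))
print("tray inner top z19",loc([[315,120],[487,120]],.019),"pocket far wall line: z19/z10",loc([[400,150],[400,162]],.019),loc([[400,150],[315,165],[487,165]],.010))
c=cv2.resize(s["pixels"][0:150,150:360,::-1],None,fx=3.8,fy=3.8,interpolation=cv2.INTER_CUBIC); cv2.imwrite("pics/c.png",c)
```

```text
stone edge (x,y base, about TCP) [[-23.9, 62.1], [23.6, 62.6]]
socket [[-0.6, 93.2]] block front top [[-37.4, 76.3], [35.8, 76.3]] block back? [[-37.3, 101.7], [35.5, 101.7]]
tray outer [[-36.9, 75.3], [35.6, 75.3], [-35.4, -4.7], [34.6, -4.8]]
tray inner top z19 [[-26.9, 75.3], [25.5, 75.3]] pocket far wall line: z19/z10 [[-1.0, 66.5], [-1.0, 62.9]] [[-1.0, 66.5], [-28.8, 61.7], [27.5, 61.7]]
```

View pics/c.png

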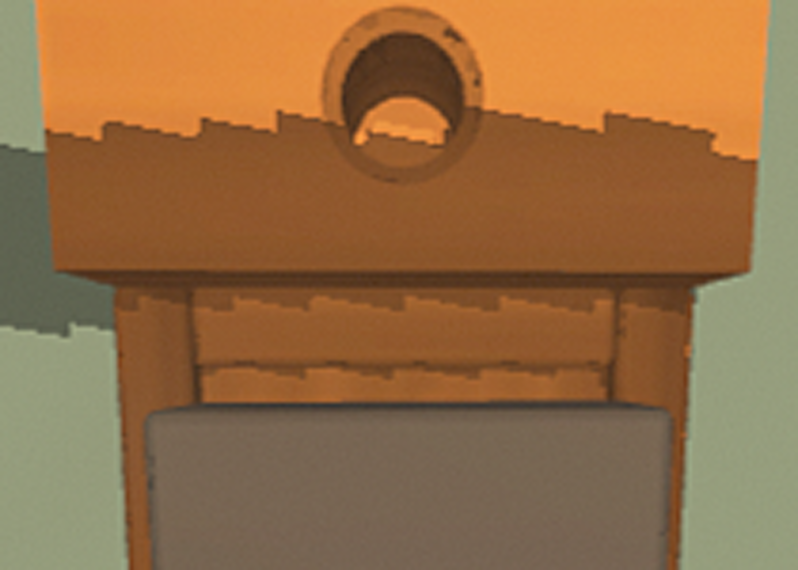

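Stone sits ~0.6 mm to +x of the base midline and is lengthwise within ~0.5 mm (pocket wall line 66.5, socket 93.2 vs 94 expected). Shift and lower with a force limit.

Run:
```python
from h import *
a=1.745; u=np.array([np.cos(a),np.sin(a)]); v=np.array([u[1],-u[0]]); t=np.array([.490,.1704])
P=lambda dx,dy,z:[*(t+dx*v+dy*u),z]
x0=-.0006
bot.move_l(P(x0,0,.040),speed=.05)
for dx,dy in [(0,0),(.001,0),(-.001,0),(0,.0012),(0,-.0012),(.0018,0),(-.0018,0)]:
    bot.move_l(P(x0+dx,dy,.034),speed=.05)
    h=bot.move_l(P(x0+dx,dy,.0200),speed=.03,force_limit=12); z=bot.current_tool_pos()[2]
    print(dx,dy,h,np.round(bot.current_tool_pos(),4),np.round(bot.current_ft_force(),1))
    if z<.0225: break
print(bot.current_time_s())
```

```text
0 0 True [0.4895 0.1703 0.021 ] [-0.4  0.   4.4]
20.65
```

Run:
```python
from h import *
bot.set_gripper(1.0); p=bot.current_tool_pos(); bot.move_l([p[0],p[1],.14],speed=.15); bot.wait(.1)
s=snap("wrist","w_seat"); snap("side","s_seat")
r=[.6471,.0255]
bot.movep([*r,.21],q(1.6)); print("touch",bot.move_l([*r,.121],speed=.1,force_limit=6))
bot.set_gripper(0.0,40); print("gap",bot.current_finger_gap()*85)
print("up",bot.move_l([*r,.23],speed=.1,force_limit=15),bot.current_tool_pos(),bot.current_finger_gap()*85)
bot.movep([.4735,.2627,.20],q(1.745)); bot.wait(.2); snap("wrist","w_rod"); snap("side","s_rod"); print(bot.current_time_s())
I=lambda f:cv2.resize(cv2.imread(f"pics/{f}.png"),(400,300))
sc=cv2.imread("pics/s_rod.png")[140:320,200:440]
cv2.imwrite("pics/m3.png",np.vstack([np.hstack([I("w_seat"),I("w_rod")]),np.hstack([cv2.resize(sc,(400,300)),I("s_seat")])]))
```

```text
touch False
gap 13.7970359011278
up False [0.64639601 0.02554128 0.22872876] 14.189882141412916
27.5417
```

View pics/m3.png

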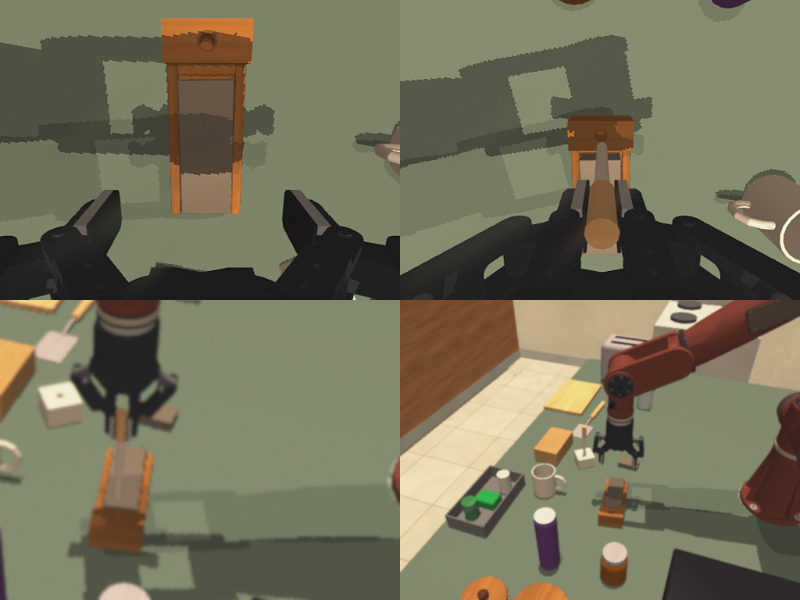

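The stone is seated (upper left); the rod hangs straight between the pads with its tip at ~(602,143) of the montage, just short of the socket (600,134). Check the tip numerically, then insert.

Run:
```python
from h import *
s=dict(np.load("pics/w_rod.npz")); im=cv2.medianBlur(s["pixels"],3).astype(int)
o=np.array(bot.current_tool_pos()); zb=o[2]-.111
a=1.745; u=np.array([np.cos(a),np.sin(a)]); v=np.array([u[1],-u[0]])
# ceramic shaft: greyish (low R-B) against orange block
m=((im[...,0]-im[...,2]<45)&(im[...,0]>im[...,1])&(im[...,0]>80)).astype(np.uint8); m[:, :235]=0; m[:,285:]=0; m[:165]=0; m[235:]=0
n,l,st,_=cv2.connectedComponentsWithStats(m,connectivity=4)
for r in range(172,232,4):
    x=np.where(m[r])[0]; print(r,(x.min(),x.max(),len(x)) if len(x) else None,end="; ")
k=l[200,258]; c=np.argwhere(l==k); t=c[c[:,0]==c[:,0].min()].mean(0)[::-1]; print("\ntip",t)
w=ray(s,[t],zb)[0,:2]-o[:2]; print("tip rel TCP x,y mm",w@v*1000,w@u*1000,"expect ~0,+5")
c=cv2.resize(s["pixels"][130:260,180:340,::-1],None,fx=4.5,fy=4.5,interpolation=cv2.INTER_CUBIC); cv2.imwrite("pics/c2.png",c)
```

```text
172 None; 176 None; 180 None; 184 (np.int64(254), np.int64(262), 9); 188 (np.int64(252), np.int64(264), 13); 192 (np.int64(252), np.int64(264), 13); 196 (np.int64(251), np.int64(279), 16); 200 (np.int64(251), np.int64(281), 17); 204 (np.int64(249), np.int64(281), 33); 208 (np.int64(251), np.int64(266), 16); 212 (np.int64(250), np.int64(282), 18); 216 (np.int64(250), np.int64(266), 17); 220 (np.int64(250), np.int64(267), 18); 224 (np.int64(249), np.int64(267), 19); 228 (np.int64(249), np.int64(267), 19); 
tip [258.5 182. ]
tip rel TCP x,y mm 0.6142276157291453 3.9196771168934395 expect ~0,+5
```

View pics/c2.png

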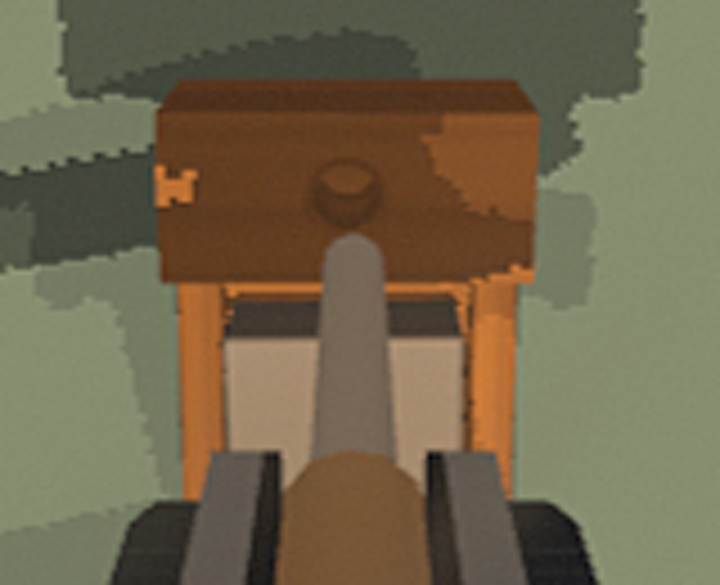

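Run:
```python
from h import *
s=dict(np.load("pics/w_rod.npz")); o=np.array(bot.current_tool_pos())
a=1.745; u=np.array([np.cos(a),np.sin(a)]); v=np.array([u[1],-u[0]])
w=ray(s,[[256.4,172.4]],.046)[0,:2]-o[:2]; print("socket rel TCP mm",w@v*1e3,w@u*1e3)
d=np.clip([w@v-.0006,w@u+.0006],-.003,.003); t=o[:2]+d[0]*v+d[1]*u; print("shift",d*1e3)
P=lambda dx,dy,z:[*(t+dx*v+dy*u),z]
bot.move_l(P(0,0,.165),speed=.1)
for dx,dy in [(0,0),(.0015,0),(-.0015,0),(0,.002),(0,-.002),(.003,0),(-.003,0)]:
    if bot.current_tool_pos()[2]<.16: bot.move_l(P(0,0,.165),speed=.1)
    bot.move_l(P(dx,dy,.162),speed=.1)
    h=bot.move_l(P(dx,dy,.1195),speed=.04,force_limit=10); z=bot.current_tool_pos()[2]
    print(dx,dy,h,z,np.round(bot.current_ft_force(),1))
    if z<.1235: break
print(bot.current_time_s())
```

```text
socket rel TCP mm -1.1209662403593987 1.9406213649650872
shift [-1.72096624  2.54062136]
0 0 True 0.12113650463557336 [-0.6  0.2  3.5]
29.2667
```

Run:
```python
from h import *
bot.set_gripper(1.0); p=bot.current_tool_pos(); bot.move_l([p[0],p[1],.24],speed=.15)
bot.movep([.49,.30,.27],q(1.745)); bot.wait(.3); snap("wrist","w_end"); snap("side","s_end"); print(bot.current_time_s())
I=cv2.imread("pics/w_end.png"); S=cv2.imread("pics/s_end.png")
cv2.imwrite("pics/m4.png",np.hstack([cv2.resize(I[60:360,130:330],(400,600)),cv2.resize(S[200:320,220:320],(400,480))[:600] if 0 else cv2.resize(S[180:330,210:310],(400,600))]))
```

```text
31.625
```

View pics/m4.png

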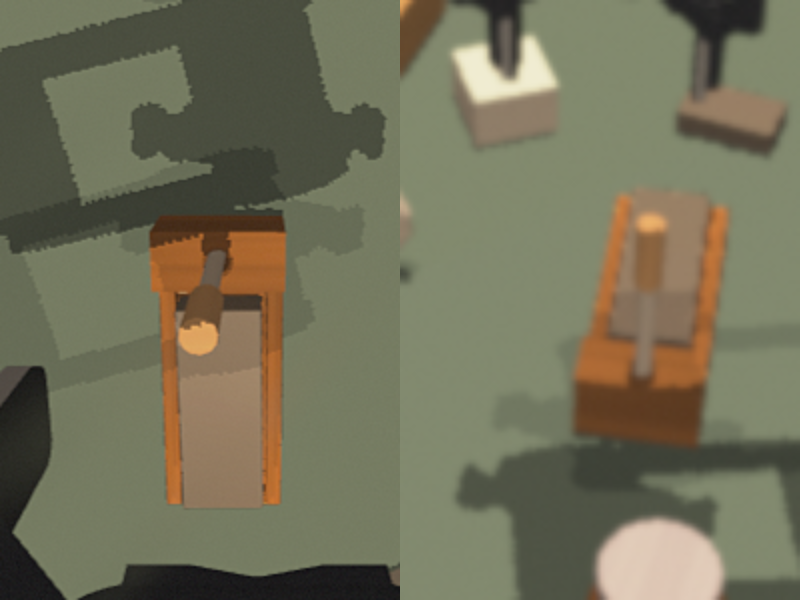

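Both parts look in place: rod upright with its top at crop (198,338), stone in the tray from row 310 to 508. Numerical check before handing in.

Run:
```python
from h import *
s=dict(np.load("pics/w_end.npz")); a=1.745; u=np.array([np.cos(a),np.sin(a)]); v=np.array([u[1],-u[0]]); pk=np.array([.4893,.1703])
f=lambda p,z: np.round(np.c_[(ray(s,np.array(p)*.5+[130,60],z)[:,:2]-pk)@v,(ray(s,np.array(p)*.5+[130,60],z)[:,:2]-pk)@u]*1e3,1).tolist()
print("stone corners z38",f([[179,310],[262,310],[183,508],[262,508]],.038))
print("tray outer front z19",f([[168,503],[281,503]],.019),"block top",f([[150,234],[285,232],[150,290],[286,290]],.046))
print("rod top z160",f([[198,338]],.16))
t=dict(np.load("pics/s_end.npz")); g=lambda p,z: np.round([(ray(t,np.array(p)*.25+[210,180],z)[0,:2]-pk)@v*1e3,(ray(t,np.array(p)*.25+[210,180],z)[0,:2]-pk)@u*1e3],1)
print("side: rod top",g([651,223][0:1]+[223] if 0 else [251,223],.16),"stone near corners",g([210,335],.038),g([290,342],.038),"far",g([228,190],.038),g([310,195],.038))
```

```text
stone corners z38 [[-22.3, 62.9], [24.9, 62.9], [-23.7, -66.3], [25.1, -66.3]]
tray outer front z19 [[-35.7, -75.9], [37.5, -75.8]] block top [[-35.7, 109.1], [37.2, 110.1], [-37.0, 77.4], [38.0, 77.4]]
rod top z160 [[-0.7, 94.3]]
side: rod top [-2.8 95.1] stone near corners [20.2 66.8] [-27.3  64.4] far [ 26.2 -61. ] [-26.9 -65.2]
```

```bash
python3 -c "
from bench import bot
print(bot.hand_in(),bot.current_time_s())"
```

```text
the job is handed in; nothing more can be done
the job is handed in; nothing more can be done
```

I handed the job in at about 32 s of the 66 s allowed: the stone was tipped flat and released, then seated in the pocket, and the rod stands upright and fully down in the socket; the tool heights and final pictures agree with this, but I don't have the judge's result.

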